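Tip the slide box back and slide the lifter under it

TASK

Get the blue slide box ready to be lifted away to the microscope: tip it back on its rear edge, without lifting it off the bench, until it leans by itself on the sloping rest behind it, then slide the flat blade of the box lifter in under its raised front, centred and square to the box, until the blade's tip is well past the middle of the box's underside. Leave the lifter lying flat with the box still leaning, let go, and leave the green and yellow boxes standing where they are.

Things in the scene. Friction and masses are not known exactly. Their poses are not given: they have to be found in the camera images.
- blue_box: Blue box, 60 deep (x), 80 wide (y), 150 tall (z) mm, 0.35 kg. Origin: centre of its underside; x to its back, z up. Its rear lower edge is 3 mm from the foot of a fixed plate (the rest) parallel to it within 3 degrees, 100 high, sloping back 32 degrees. Pushed back near its top it tips on its rear edge, past 22 degrees falls onto the rest and stays, flat on it, its front lower edge 32 mm up.
- lifter: Box lifter lying on the bench: flat steel blade 140 long (x), 60 wide (y), 4 thick mm, with an upright black handle (red on top) 40 long (x), 20 wide (y), its top 60 above the bench. 0.25 kg. Origin: underside of the middle of the blade's tip edge; x points from the handle to the tip, z up. The handle's centre is at x = -120; take it across its 20 mm width.
- green_box: A green slide box that must be left alone; same as the blue one: 60 deep (x), 80 wide (y), 150 tall (z) mm, one of three in a row 110 mm apart along the rest. Origin: centre of its underside; x to its back, z up.
- yellow_box: A yellow slide box that must be left alone; same as the blue one: 60 deep (x), 80 wide (y), 150 tall (z) mm, one of three in a row 110 mm apart along the rest. Origin: centre of its underside; x to its back, z up.
Mind the look-alikes: they are no part of the job. What is shaped like the lifter but pink or purple is not meant.

How it is judged:
On the way:
1. the blue box leans back on its rear edge by at least 26 degrees (angle between blue_box's own z axis and vertical above 0.45 rad and angle between blue_box's own y axis and vertical between 1.42 and 1.72 rad), for 0.2 s.
At the end, for the whole second after the job is handed in: Blue box at rest, leaning straight back 26 to 39 degrees; lifter at rest, flat on the bench (6 degrees, tip below 8 mm), its tip past the middle of the box's underside and at most 10 mm past its rear edge, within 20 mm of the box's centre line and 14 degrees of square (all of step 1 and angle between blue_box's own z axis and vertical below 0.68 rad and angle between blue_box's own x axis and vertical between 1.9 and 2.3 rad and x of lifter in the frame of blue_box between 0 and 0.04 m and y of lifter in the frame of blue_box between -0.02 and 0.02 m and angle between the y axis of lifter and the y axis of blue_box, either way round below 0.25 rad and angle between lifter's own z axis and vertical below 0.1 rad and height (world z) of lifter below 0.008 m and linear speed of each of blue_box, lifter below 0.02 m/s); the robot touches nothing.
It fails at once if the blue box is lifted off the bench (centre of its underside above 45 mm) (height (world z) of blue_box above 0.045 m).
It fails at once if the green box is moved more than 20 mm or tipped more than 11 degrees (distance of green_box from where it was at the start of the episode above 0.02 m or angle between green_box's own z axis and vertical above 0.2 rad).
It fails at once if the yellow box is moved more than 20 mm or tipped more than 11 degrees (distance of yellow_box from where it was at the start of the episode above 0.02 m or angle between yellow_box's own z axis and vertical above 0.2 rad).
It also fails if it takes over 48 s, if anything falls off the work surface, if the arm or the gripper's body presses on something with over 40 N, if the wrist force passes 120 N, or if a joint passes its speed limit or range.

ROBOT

A 6-joint arm with a two-finger parallel gripper is mounted at the origin on the work surface. World frame = base frame: x ahead of the robot, y to its left, z up, the work surface at z = 0. Lengths are in m, angles in rad, forces in N, time in s.
With the tool pointing down it reaches from about 0.25 to 0.725 m from the base axis. Payload 4 kg.
Tool frame: the origin (TCP) lies midway between the tips of the shut fingers; the grasp point (between the pads) lies 19 mm behind it; z points along the fingers, y is the direction in which the jaws open and shut (so a half turn about z gives the same grasp; the last joint's range is limited). The gripper opens to 85 mm and grips with 20 to 120 N. Pads are 22 mm wide; open, the fingers measure 114 mm over their backs; the gripper's body (76 mm by 85 mm) begins 54 mm behind the grasp point. The pads swing forward as they close: fully open they stand 13 mm farther back than shut.
Start: joints at [0, 0.241, 0.005, 1.335, 0, 1.571], TCP at [0.5, -0, 0.231] pointing down, gripper open.
Joint ranges: [-2.72, 2.72], [-1.05, 1.87], [-1.09, 1.28], [-1.99, 2.15], [-1.42, 1.44], [-3.14, 3.14]. Speed limits (rad/s): [2.79, 2.79, 3.14, 3.14, 3.14, 3.14].

INTERFACE

Orientations are given as a unit quaternion [x, y, z, w].
In Python, from workcell import bot, eyes, job gives the robot as it stands.
- The arm moves only by the shell command python3 -m crank 'ROWS'. ROWS is a JSON object of lists of equal length, an entry for each row: "dr": the turn, a rotation vector about the tool's x, y, z in rad, a list of three; "travel": the shift along the tool's x, y, z in m, a list of three; "hand": the finger opening in m, from 0 to 0.0854. In form: {"dr": [[wx, wy, wz], ...], "travel": [[x, y, z], ...], "hand": [hand, ...]}. A call has 1 to 10 rows; each row is the pose to reach, as a shift and turn from the pose commanded when the call began, along the tool's axes at that moment; what a row does not reach only later rows make up. A row lasts 1/8 s, in which the tool goes at most 62.5 mm and 10.7 degrees, less where a joint would pass 70% of its speed; a pose out of reach is approached as far as the arm can. A call with a gripper value outside its range is refused whole. The fingers move at their own pace and stop on an object; the grip force is fixed at half the most. Time passes only in rows, so rows that repeat a pose let the fingers close. It gives the time, the measured TCP pose, the force and the opening at its end, in the units of the state.
- bot.get_obs(): the state, without advancing time (a new reading comes with each control period).
- eyes.camera(name): name is "scene" or "side" or "wrist"; returns a dict with "color" (400x640x3 uint8, red, green, blue), "K" (3x3 intrinsics, pixels), "R" (3x3) and "t" (3): a world point X has camera coordinates R X + t; the wrist camera has in their place "T_tool_cam" (4x4, takes a point from camera to tool coordinates, whose origin is the TCP and whose axes are the flange's). Camera axes: x right, y down, z forward; pixel columns grow to the right and rows downward; lengths in m; the calibration is good to about 2 mm. The wrist camera is an equidistant fisheye: a pixel r from the principal point sees the ray r / f radians off the axis. A picture is of the moment at which its call begins: read the wrist's pose just before it. There is no depth.
- job.job_done(): hands the job in, once; it reports no verdict.
The state is a dict: "clock": time; "joint_pos": joint angles; "joint_vel": joint speeds; "tau": joint torques, N m; "eef_pos": TCP position; "tool_rot": TCP orientation; "ft_force": force on the tool from outside, world axes, zero at the start; "ft_torque": the same for the moment, N m; "grip_width": finger opening in m.
Only numpy, scipy, OpenCV 4.12 (cv2) and the standard library are available. Lean on these libraries where they do the work, as an engineer would, in place of code of your own. Each camera call takes 0.05 s, during which the arm holds its last target.

## Working session

There is one attempt and no reset: what is moved stays moved. The work goes in short steps, Python scripts to look and compute and a shell command to move; the robot and the scene stay as the last step left them, time stands still between calls to the robot, and variables do not carry over. Pictures are saved under pics/ and viewed, and the job is handed in when it is done.

```bash
ls; mkdir -p pics
python3 - <<'E'
from workcell import bot, eyes, job
import cv2, json
o=bot.get_obs(); print(o)
for n in ["scene","side","wrist"]:
    c=eyes.camera(n); cv2.imwrite(f"pics/{n}0.png",c["color"][:,:,::-1]); print(n,{k:v.tolist() for k,v in c.items() if k!="color"})
E
```

```text
pics
{'clock': 0.0, 'joint_pos': array([-2.97390840e-05,  2.41431702e-01,  3.68932365e-03,  1.33521333e+00,
       -2.08565824e-05,  1.57079734e+00]), 'joint_vel': array([ 2.96907766e-04,  7.50005964e-04,  5.17771622e-05, -2.51090445e-04,
        7.59567868e-04,  6.36381587e-04]), 'tau': array([ 5.50268451e-04, -3.72315860e+01,  2.52406776e+01,  1.67737965e-02,
        2.29149265e-05,  1.14679995e-05]), 'eef_pos': array([ 4.99344879e-01, -2.11800321e-05,  2.30390309e-01]), 'tool_rot': array([ 0.70711723,  0.70709551, -0.00077082, -0.0007561 ]), 'ft_force': array([ 0.58491192, -0.76675375,  0.51656058]), 'ft_torque': array([-0.04481356, -0.02315239, -0.02698971]), 'grip_width': 0.08538528236056796}
scene {'K': [[460.56105202863847, 0.0, 319.2023473347635], [0.0, 460.56105202863847, 196.00861161562955], [0.0, 0.0, 1.0]], 'R': [[0.0299509310027958, 0.9993879875245738, -0.018071859994153904], [0.5255806022093124, -0.031124907364666228, -0.8501742590333099], [-0.8502164267487206, 0.015965291513889947, -0.5261911602768657]], 't': [0.050637423124096456, -0.19726678776923356, 1.3896019412146146]}
side {'K': [[467.1405821754599, 0.0, 317.62638610828554], [0.0, 467.1405821754599, 199.86808888114638], [0.0, 0.0, 1.0]], 'R': [[0.8852111854317423, -0.4651546067243019, 0.005687620740655522], [-0.2777031120676059, -0.5382120021907999, -0.795744193975512], [0.373205223348356, 0.702822191269549, -0.6056061663528316]], 't': [-0.4373201775893939, 0.13513481688833456, 1.1187466777536879]}
wrist {'K': [[309.70691628693146, 0.0, 322.7531342308375], [0.0, 309.70691628693146, 196.91131110167396], [0.0, 0.0, 1.0]], 'T_tool_cam': [[0.00019567966983574975, -0.963815207787321, -0.26657120427260966, 0.06769316864256245], [0.9999995233381206, 0.0004435939376718032, -0.0008697976485507147, -0.0002802230366533154], [0.0009565735715440158, -0.2665709070065618, 0.9638148351756682, -0.14254545957014622], [0.0, 0.0, 0.0, 1.0]]}
```

View pics/scene0.png

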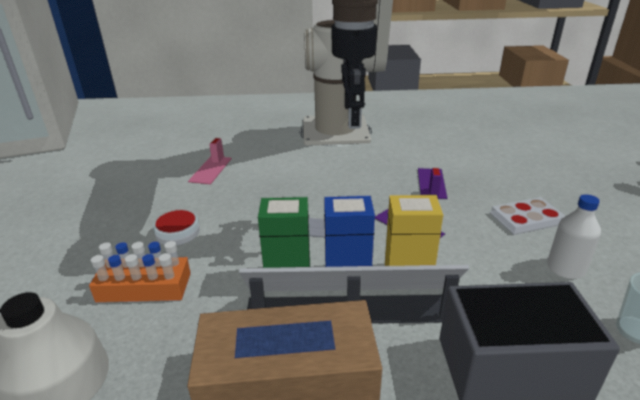

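View pics/side0.png

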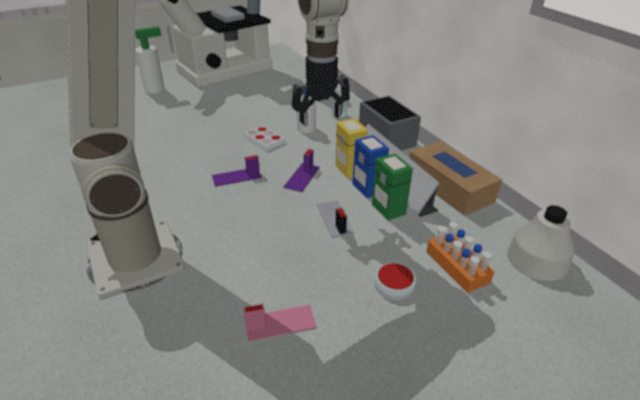

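View pics/wrist0.png

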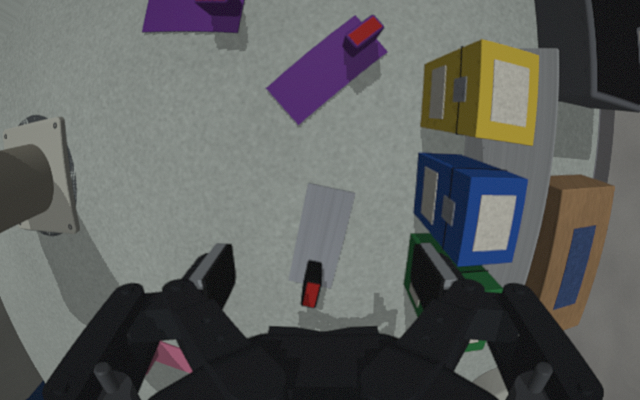

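```bash
cat > h.py <<'E'
import numpy as np, cv2
from scipy.spatial.transform import Rotation as Rn
from workcell import bot, eyes, job
def grab(n,save=None):
    o=bot.get_obs(); c=eyes.camera(n)
    K=c["K"]
    if n=="wrist":
        Rt=Rn.from_quat(o["tool_rot"]).as_matrix(); T=c["T_tool_cam"]
        Rwc=Rt@T[:3,:3]; p=Rt@T[:3,3]+o["eef_pos"]
    else:
        Rwc=np.array(c["R"]).T; p=-Rwc@c["t"]
    if save: cv2.imwrite(save,c["color"][:,:,::-1])
    return dict(im=c["color"],K=np.array(K),R=Rwc,p=p,n=n)
def ray(c,u,v):
    K=c["K"]; x=(u-K[0,2])/K[0,0]; y=(v-K[1,2])/K[1,1]
    if c["n"]=="wrist":
        th=np.hypot(x,y); d=np.array([x/th*np.sin(th),y/th*np.sin(th),np.cos(th)]) if th>0 else np.array([0,0,1.])
    else: d=np.array([x,y,1.])
    return c["R"]@d
def toz(c,u,v,z):
    d=ray(c,u,v); return c["p"]+d*(z-c["p"][2])/d[2]
def proj(c,X):
    q=c["R"].T@(np.asarray(X)-c["p"])
    if c["n"]=="wrist":
        r=np.hypot(q[0],q[1]); th=np.arctan2(r,q[2]); a,b=q[:2]/r*th
    else: a,b=q[:2]/q[2]
    K=c["K"]; return np.array([K[0,0]*a+K[0,2],K[1,1]*b+K[1,2]])
def crop(c,x0,y0,x1,y1,s,f):
    cv2.imwrite(f,cv2.resize(c["im"][y0:y1,x0:x1,::-1],None,fx=s,fy=s,interpolation=cv2.INTER_CUBIC))
E
python3 - <<'E'
from h import *
c=grab("wrist"); print(c["p"]); crop(c,270,160,430,310,5,"pics/wl.png"); crop(c,400,30,560,180,5,"pics/wy.png");crop(c,400,140,560,290,5,"pics/wb.png")
s=grab("side"); crop(s,300,110,440,240,5,"pics/sb.png")
E
```

```text
[0.49947383 0.06771077 0.37315192]
```

View pics/wl.png

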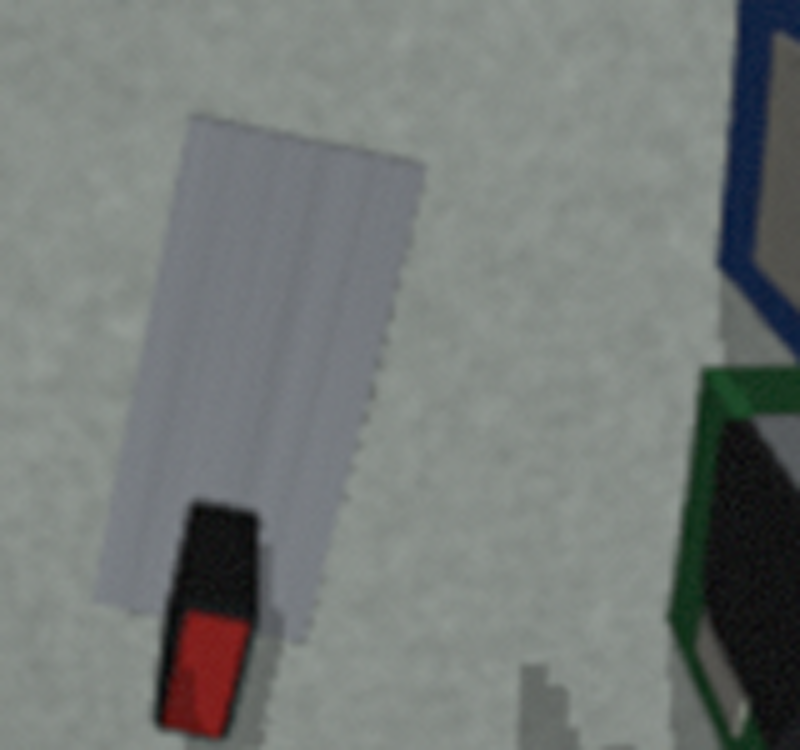

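View pics/wb.png

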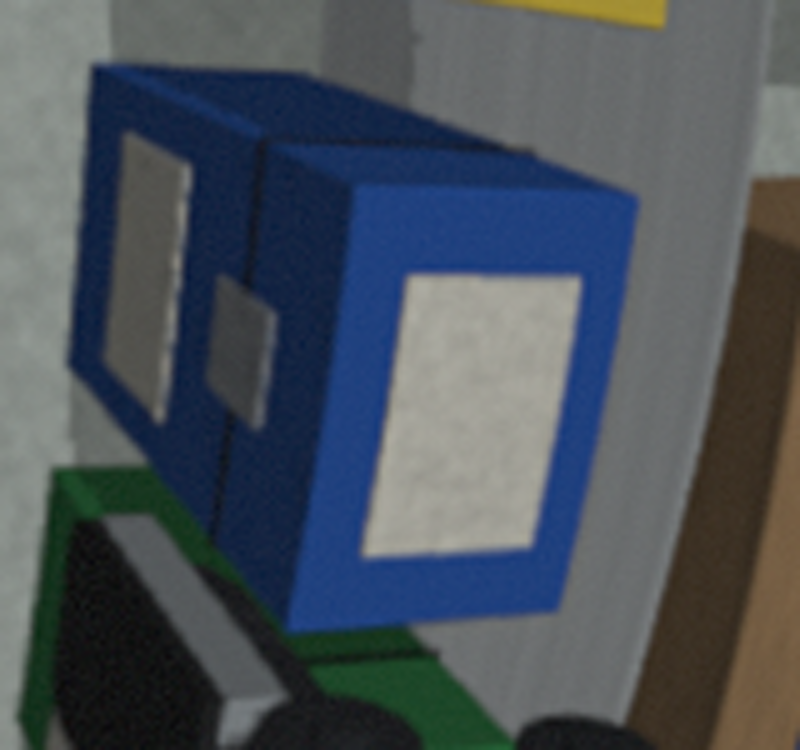

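View pics/sb.png

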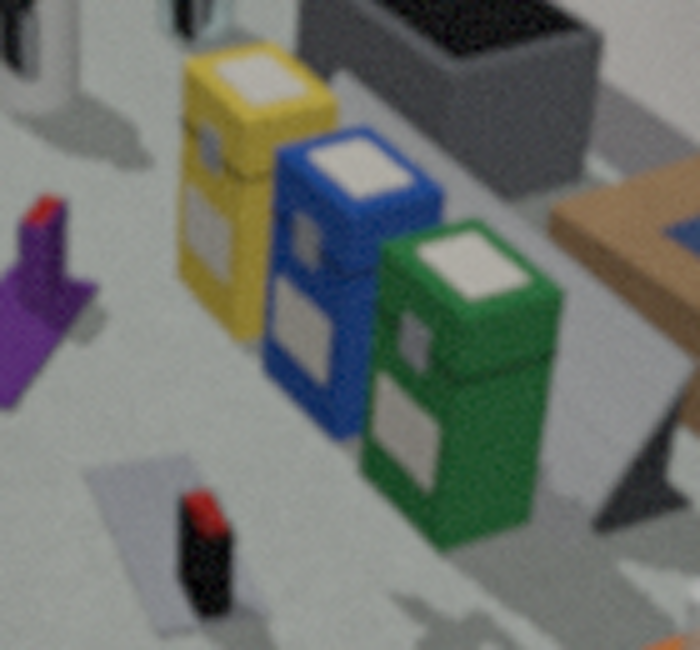

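View pics/wy.png

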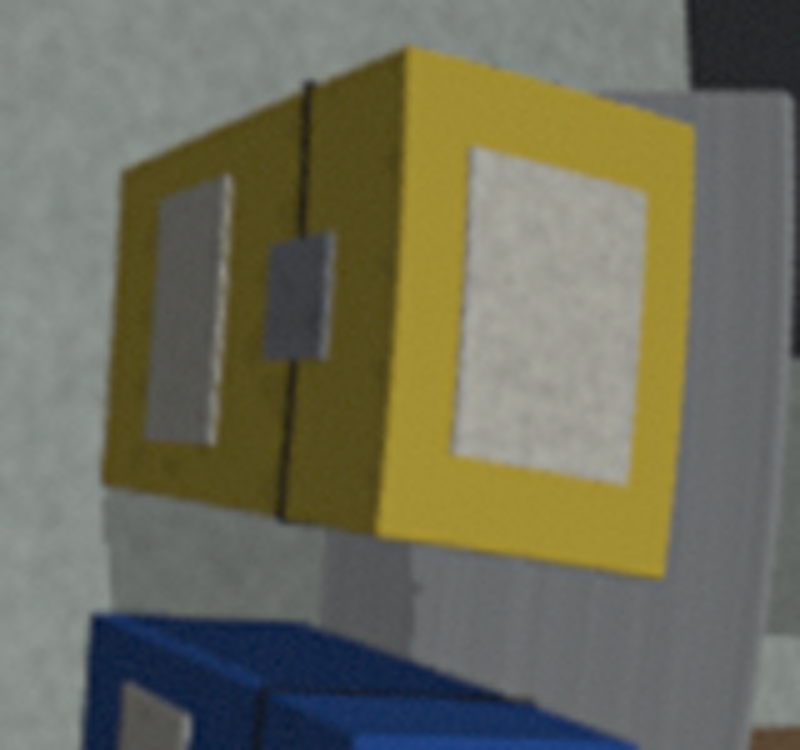

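Run:
```python
from h import *
np.set_printoptions(precision=4,suppress=True)
c=grab("wrist")
def f(pts,ox,oy,z): return np.array([toz(c,ox+(x+.5)/5-.5,oy+(y+.5)/5-.5,z) for x,y in pts])
B=f([(354,185),(637,197),(558,608),(290,632)],400,140,.15); print("blue top",B[:,:2],np.linalg.norm(np.roll(B,-1,0)-B,axis=1),B.mean(0))
Bb=f([(93,66),(72,362)],400,140,0); print("blue bot",Bb)
for a,b in[(0,3),(1,2)]:
  d=B[a]-B[b]; print("yaw y-axis",np.degrees(np.arctan2(-d[0],d[1])))
d=Bb[0]-Bb[1]; print(np.degrees(np.arctan2(-d[0],d[1])))
Y=f([(409,47),(694,127),(663,577),(379,535)],400,30,.15); print("yel",Y[:,:2],np.linalg.norm(np.roll(Y,-1,0)-Y,axis=1),Y.mean(0))
Yb=f([(122,172),(103,485)],400,30,0); print(Yb)
d=Y.mean(0)-B.mean(0); print("row",d,np.degrees(np.arctan2(-d[0],d[1])))
L=f([(190,115),(426,163),(303,643),(95,603)],270,160,.004); print("lift",L[:,:2],np.linalg.norm(np.roll(L,-1,0)-L,axis=1))
tip=(L[0]+L[1])/2; heel=(L[2]+L[3])/2; d=tip-heel; print("tip",tip,"yaw",np.degrees(np.arctan2(d[1],d[0])))
H=f([(187,609),(250,622),(223,738),(158,724)],270,160,.06); print("handle",H[:,:2],H.mean(0),np.linalg.norm(np.roll(H,-1,0)-H,axis=1)); print("exp handle",tip-120e-3*d/np.linalg.norm(d))
# side check
s=grab("side")
for X in [B[0],B[3],Bb[0],Bb[1],L[0],H.mean(0)]: print((proj(s,X)-[300,110])*5)
```

```text
blue top [[ 0.6166  0.0227]
 [ 0.6755  0.022 ]
 [ 0.675  -0.0563]
 [ 0.6168 -0.0566]] [0.0589 0.0783 0.0582 0.0793] [ 0.646 -0.017  0.15 ]
blue bot [[ 0.6181  0.0217  0.    ]
 [ 0.6181 -0.056   0.    ]]
yaw y-axis 0.11130128094271426
yaw y-axis -0.37088965965350035
0.009776465350703733
yel [[0.6226 0.1335]
 [0.6815 0.1305]
 [0.6772 0.0518]
 [0.6182 0.0548]] [0.059  0.0789 0.0591 0.0788] [0.6499 0.0926 0.15  ]
[[0.623  0.1335 0.    ]
 [0.6192 0.0546 0.    ]]
row [0.0039 0.1097 0.    ] -2.0395744334784807
lift [[ 0.4803 -0.0163]
 [ 0.5385 -0.0284]
 [ 0.5093 -0.1663]
 [ 0.4518 -0.1538]] [0.0594 0.141  0.0588 0.1404]
tip [ 0.5094 -0.0224  0.004 ] yaw 78.1430068088786
handle [[ 0.4806 -0.1215]
 [ 0.4953 -0.1249]
 [ 0.4885 -0.159 ]
 [ 0.4727 -0.1549]] [ 0.4843 -0.1401  0.06  ] [0.0151 0.0347 0.0163 0.0344]
exp handle [ 0.4848 -0.1398  0.004 ]
[269.2911 141.889 ]
[348.5461 209.5788]
[258.8915 366.8945]
[330.4149 437.9578]
[ 79.9336 462.7294]
[202.1934 506.0781]
```

The wrist view puts the blue box's top centre at (0.646, -0.017), yaw ≈ 0. Its top edges measure 58–59 × 78–79 mm, against 60 × 80 in the spec. The grey lifter's tip is at (0.509, -0.022), yaw 78°, with its handle at (0.484, -0.140), and its size matches too. I'll first close the fingers, turn the tool to yaw 180° and go to a point in front of the blue box's top.

```bash
python3 -m crank '{"dr":[[0,0,-0.17],[0,0,-0.34],[0,0,-0.51],[0,0,-0.68],[0,0,-0.85],[0,0,-1.02],[0,0,-1.19],[0,0,-1.36],[0,0,-1.57],[0,0,-1.57]],"travel":[[0,0,0.01],[0,0,0.02],[0,0,0.03],[-0.005,0,0.04],[-0.01,0.01,0.05],[-0.017,0.02,0.06],[-0.017,0.03,0.07],[-0.017,0.04,0.08],[-0.017,0.06,0.106],[-0.017,0.07,0.106]],"hand":[0,0,0,0,0,0,0,0,0,0]}'
python3 - <<'E'
from h import *
print(bot.get_obs()["joint_pos"]); grab("wrist","pics/w1.png"); grab("side","pics/s1.png")
E
```

```text
clock: 1.6
eef_pos: [0.569, -0.017, 0.1232]
tool_rot: [0.001, 1.0, 0.0, -0.002]
ft_force: [-0.2, 1.1, 1.4]
grip_width: 0.0002
[-2.97802527e-02  4.45945326e-01  1.10265881e-02  1.14052987e+00
 -3.78075282e-05 -2.80351297e-02]
```

View pics/w1.png

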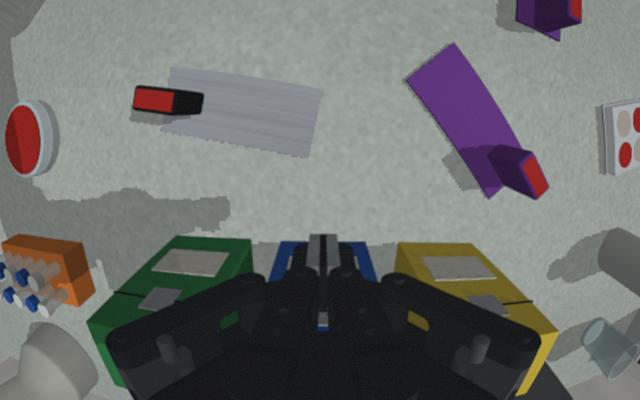

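View pics/s1.png

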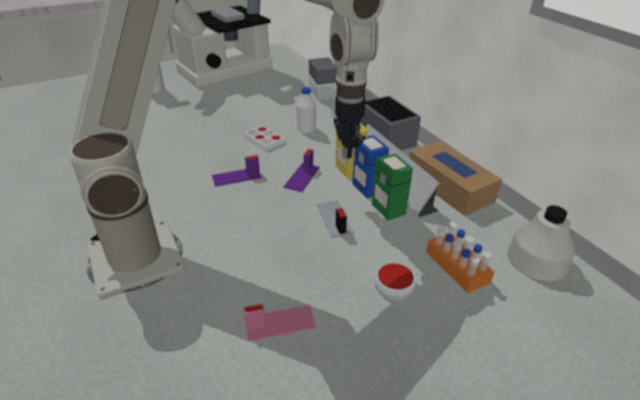

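The view shows the shut fingers centred in front of the blue box (320, 250), with green and yellow clear on either side. Now I'll push slowly.

```bash
python3 -m crank '{"dr":[[0,0,0],[0,0,0],[0,0,0],[0,0,0],[0,0,0],[0,0,0],[0,0,0],[0,0,0]],"travel":[[-0.02,0,0],[-0.03,0,0],[-0.035,0,0],[-0.04,0,0],[-0.045,0,0],[-0.05,0,0],[-0.055,0,0],[-0.06,0,0]],"hand":[0,0,0,0,0,0,0,0]}'
python3 - <<'E'
from h import *
grab("wrist","pics/w2.png"); s=grab("side"); crop(s,300,110,440,240,5,"pics/s2.png")
E
```

```text
clock: 2.7
eef_pos: [0.6304, -0.0171, 0.1253]
tool_rot: [0.0, 1.0, 0.0, 0.0]
ft_force: [0.3, -0.6, 0.4]
grip_width: -0.0004
```

View pics/s2.png

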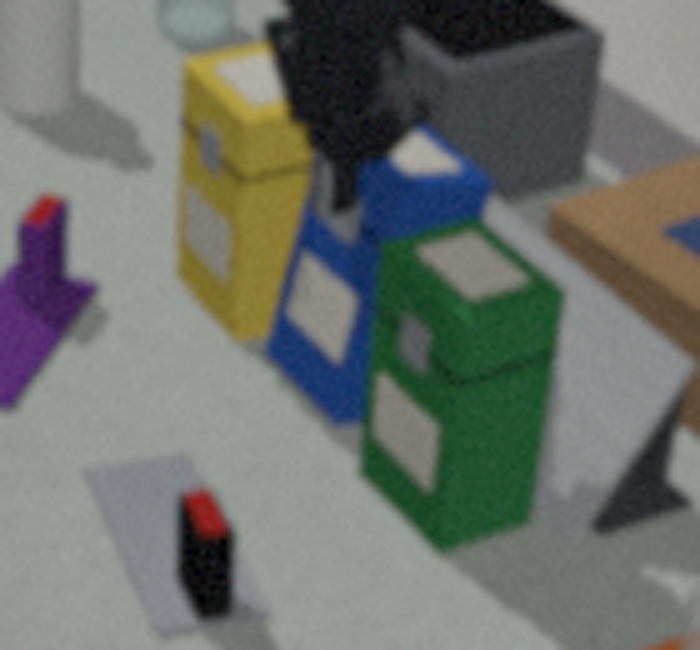

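View pics/w2.png

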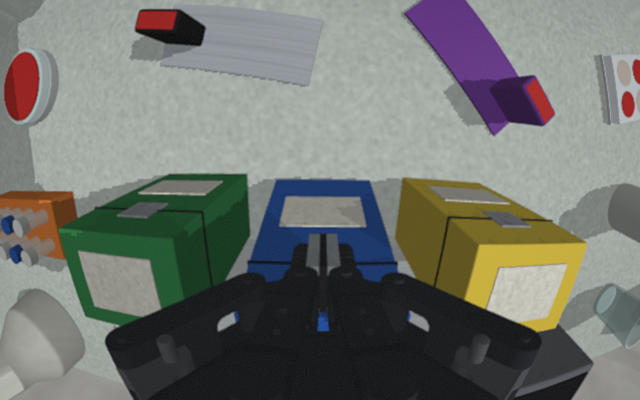

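The box is tipping straight back and its front lower edge is up (270–360, 350–425 in the crop). I'll keep pushing until it passes balance.

```bash
python3 -m crank '{"dr":[[0,0,0],[0,0,0],[0,0,0],[0,0,0],[0,0,0],[0,0,0],[0,0,0],[0,0,0],[0,0,0]],"travel":[[-0.005,0,0],[-0.01,0,0],[-0.015,0,0],[-0.02,0,0],[-0.025,0,0],[-0.03,0,0],[-0.035,0,0],[-0.038,0,0],[-0.038,0,0]],"hand":[0,0,0,0,0,0,0,0,0]}'
python3 - <<'E'
from h import *
grab("wrist","pics/w3.png"); s=grab("side"); crop(s,300,110,440,240,5,"pics/s3.png")
E
```

```text
clock: 3.92
eef_pos: [0.6682, -0.0171, 0.1252]
tool_rot: [0.0, 1.0, -0.0, -0.0]
ft_force: [-0.1, -0.3, 0.2]
grip_width: -0.0002
```

View pics/s3.png

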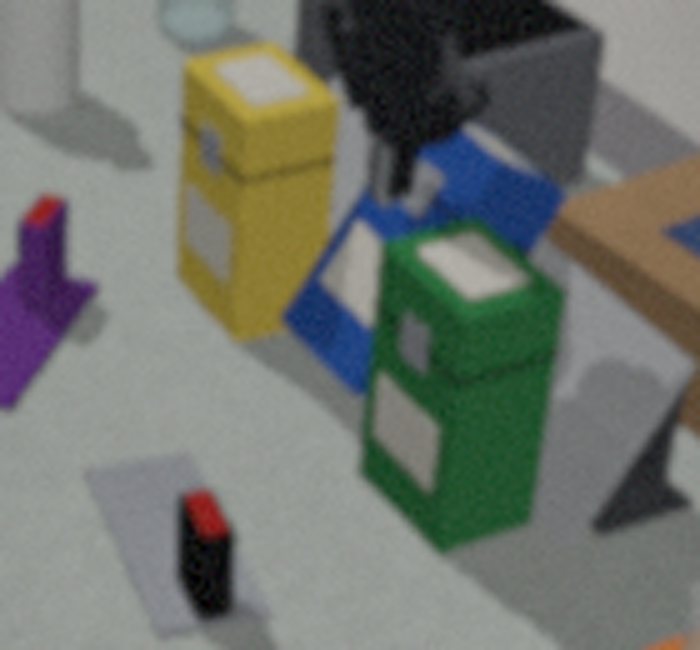

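The blue box is tipped right over onto the rest and green and yellow haven't moved. I'll retreat up and back and measure the leaning box.

```bash
python3 -m crank '{"dr":[[0,0,0],[0,0,0],[0,0,0],[0,0,0],[0,0,0],[0,0,0],[0,0,0]],"travel":[[0.015,0,0],[0.045,0,-0.02],[0.08,0,-0.05],[0.12,0,-0.08],[0.16,0,-0.105],[0.168,0,-0.105],[0.168,0,-0.105]],"hand":[0.06,0.06,0.06,0.06,0.06,0.06,0.06]}'
python3 - <<'E'
from h import *
c=grab("wrist","pics/w4.png"); np.save("w4.npy",np.array([c],dtype=object)); s=grab("side"); crop(s,300,110,440,240,5,"pics/s4.png"); q=grab("scene"); crop(q,230,170,480,320,3,"pics/q4.png")
E
```

```text
clock: 4.9
eef_pos: [0.4999, -0.017, 0.2304]
tool_rot: [0.0, 1.0, -0.0, 0.0]
ft_force: [0.3, 1.1, -0.5]
grip_width: 0.0598
```

View pics/w4.png

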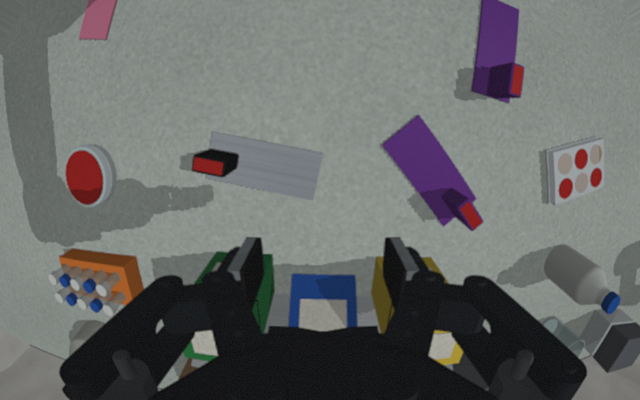

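View pics/s4.png

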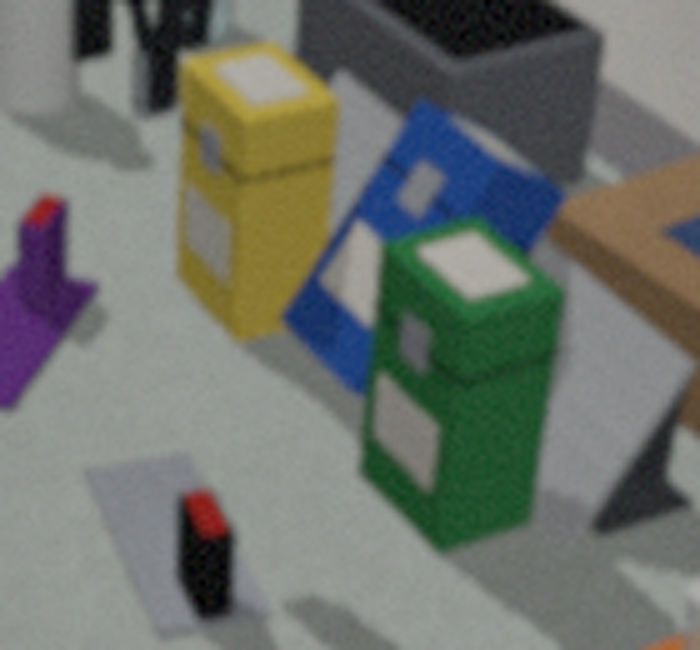

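View pics/q4.png

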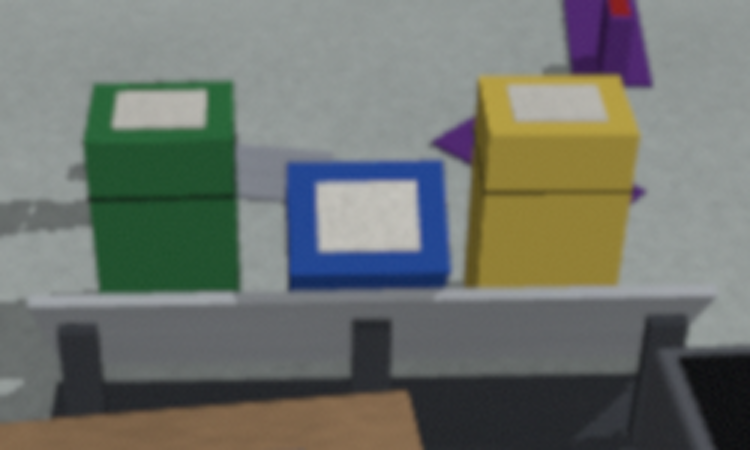

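Run:
```python
from h import *
c=np.load("w4.npy",allow_pickle=True)[0]; crop(c,270,240,380,340,7,"pics/w4c.png"); crop(c,180,120,340,220,5,"pics/w4l.png")
```

```text
(no output)
```

View pics/w4c.png

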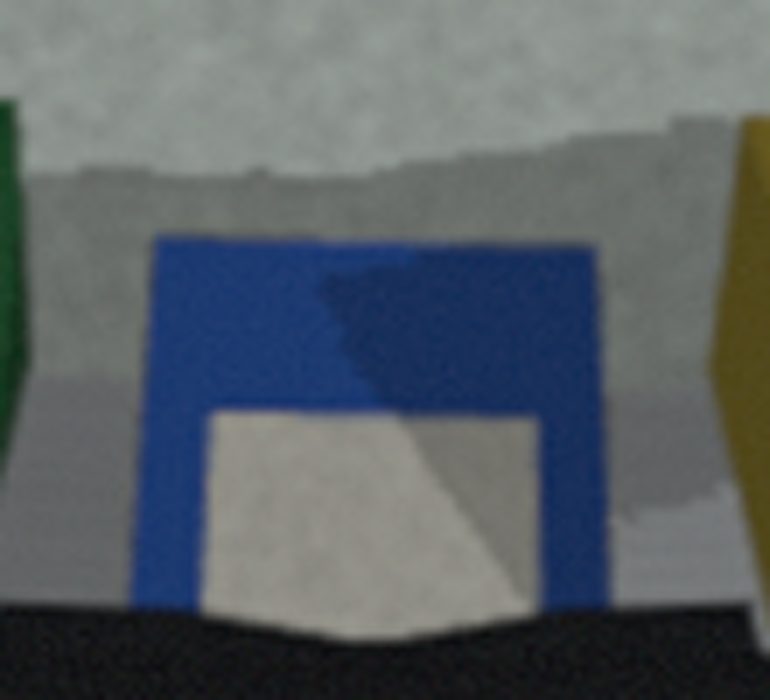

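View pics/w4l.png

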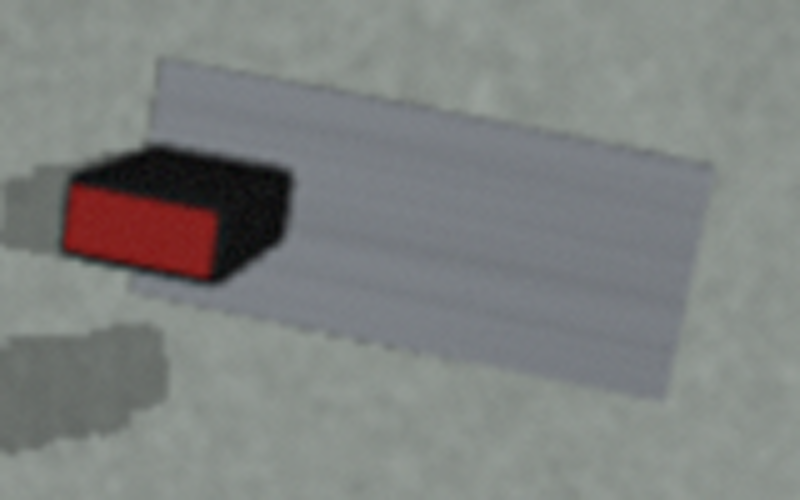

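Run:
```python
from h import *
np.set_printoptions(precision=4,suppress=True)
c=np.load("w4.npy",allow_pickle=True)[0]
def f(pts,ox,oy,z,s): return np.array([toz(c,ox+(x+.5)/s-.5,oy+(y+.5)/s-.5,z) for x,y in pts])
E=f([(155,237),(597,245)],270,240,.032,7); d=E[1]-E[0]; print("edge",E,np.linalg.norm(d),"yaw",np.degrees(np.arctan2(-d[0],d[1])),"mid",E.mean(0),"rear edge",E.mean(0)[0]+.0509)
P=f([(23,378),(715,362)],270,240,0,7); print("rest foot?",P)
L=f([(160,58),(713,163),(663,400),(128,290)],180,120,.004,5)
tip=(L[1]+L[2])/2; heel=(L[0]+L[3])/2; d=tip-heel; d/=np.linalg.norm(d); print("tip",tip,"yaw",np.degrees(np.arctan2(d[1],d[0])), "handle",tip-.12*d, np.linalg.norm(np.roll(L,-1,0)-L,axis=1))
H=f([(72,180),(218,210),(211,280),(62,250)],180,120,.06,5); print("handle top",H.mean(0),np.linalg.norm(np.roll(H,-1,0)-H,axis=1))
q=grab("scene"); T=[toz(q,230+(x+.5)/3-.5,170+(y+.5)/3-.5,.1272+.0318) for x,y in[(288,163),(443,161)]]; print("front top",T)
```

```text
edge [[ 0.6262 -0.0558  0.032 ]
 [ 0.628   0.0237  0.032 ]] 0.07956278081969691 yaw -1.2804068401201252 mid [ 0.6271 -0.016   0.032 ] rear edge 0.6780358413658423
rest foot? [[ 0.6789 -0.0883  0.    ]
 [ 0.675   0.0531  0.    ]]
tip [ 0.5081 -0.0235  0.004 ] yaw 78.03362671736635 handle [ 0.4832 -0.1409  0.004 ] [0.1397 0.0603 0.1401 0.06  ]
handle top [ 0.4837 -0.1402  0.06  ] [0.0344 0.0153 0.0355 0.0158]
front top [array([ 0.7101, -0.0592,  0.159 ]), array([0.7127, 0.0193, 0.159 ])]
```

Front lower edge measured: 79.6 mm long, mid (0.627, -0.016), yaw about -1.5°. That puts the rear edge at about x = 0.678. The lifter hasn't moved, so I'll go over its handle.

```bash
python3 -m crank '{"dr":[[0,0,-0.17],[0,0,-0.34],[0,0,-0.51],[0,0,-0.68],[0,0,-0.85],[0,0,-1.02],[0,0,-1.19],[0,0,-1.36],[0,0,-1.36]],"travel":[[0.002,-0.015,0.01],[0.004,-0.03,0.02],[0.006,-0.05,0.04],[0.008,-0.07,0.06],[0.01,-0.09,0.08],[0.012,-0.11,0.1],[0.016,-0.1235,0.11],[0.016,-0.1235,0.11],[0.016,-0.1235,0.11]],"hand":[0.06,0.06,0.06,0.06,0.06,0.06,0.06,0.06,0.06]}'
python3 - <<'E'
from h import *
c=grab("wrist","pics/w5.png"); R=Rn.from_quat(bot.get_obs()["tool_rot"]).as_matrix(); print(np.degrees(np.arctan2(R[1,0],R[0,0])),bot.get_obs()["joint_pos"])
E
```

```text
clock: 6.22
eef_pos: [0.4839, -0.1407, 0.1191]
tool_rot: [-0.628, 0.779, 0.001, -0.001]
ft_force: [-0.3, 0.1, 0.4]
grip_width: 0.0602
-102.29303469735298 [-2.82477254e-01  3.27547324e-01 -1.80433548e-01  1.06406982e+00
  5.17902133e-05 -1.63871977e+00]
```

View pics/w5.png

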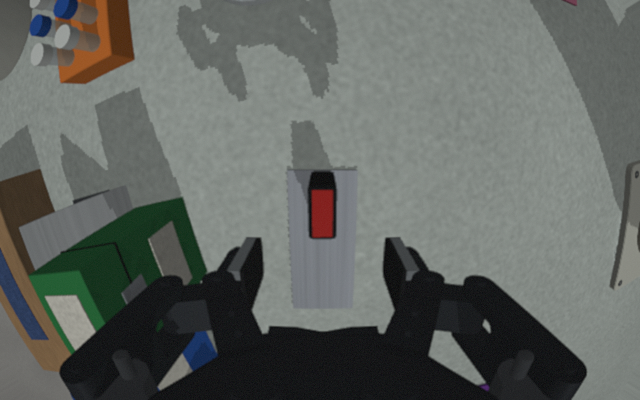

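The handle (322, 213) lies midway between the fingers and the blade edges are square to the view. I'll go down and grip.

```bash
python3 -m crank '{"dr":[[0,0,0],[0,0,0],[0,0,0],[0,0,0],[0,0,0],[0,0,0],[0,0,0],[0,0,0],[0,0,0]],"travel":[[0,0,0.03],[0,0,0.06],[0,0,0.085],[0,0,0.095],[0,0,0.095],[0,0,0.095],[0,0,0.095],[0,0,0.095],[0,0,0.095]],"hand":[0.06,0.06,0.06,0.06,0,0,0,0,0]}'
python3 - <<'E'
from h import *
c=grab("wrist","pics/w6.png"); s=grab("side"); crop(s,300,110,440,240,5,"pics/s6.png")
E
```

```text
clock: 7.4
eef_pos: [0.4851, -0.1408, 0.0265]
tool_rot: [-0.628, 0.778, -0.001, 0.001]
ft_force: [0.4, 0.2, 6.2]
grip_width: 0.0194
```

View pics/w6.png

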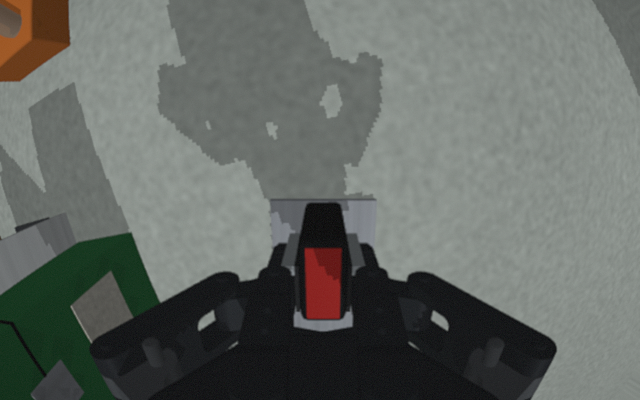

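Handle gripped at 19.4 mm. Next I'll lift 12 mm, turn it to face the box while staying clear of the purple one, and stop in front of the box.

```bash
python3 -m crank '{"dr":[[0,0,0],[0,0,0.17],[0,0,0.34],[0,0,0.51],[0,0,0.68],[0,0,0.85],[0,0,1.02],[0,0,1.19],[0,0,1.36],[0,0,1.382]],"travel":[[0,0,-0.012],[0.003,0.015,-0.012],[0.006,0.03,-0.012],[0.0094,0.043,-0.012],[0.0094,0.043,-0.012],[-0.016,0.0445,-0.012],[-0.042,0.046,-0.012],[-0.068,0.0475,-0.012],[-0.094,0.049,-0.012],[-0.1185,0.0503,-0.012]],"hand":[0,0,0,0,0,0,0,0,0,0]}'; python3 -m crank '{"dr":[[0,0,0],[0,0,0]],"travel":[[0,0,0],[0,0,0]],"hand":[0,0]}'
python3 - <<'E'
from h import *
R=Rn.from_quat(bot.get_obs()["tool_rot"]).as_matrix(); print(np.degrees(np.arctan2(R[1,0],R[0,0])))
c=grab("wrist","pics/w7.png"); s=grab("side"); crop(s,300,110,440,240,5,"pics/s7.png"); s=grab("side","pics/s7f.png");  q=grab("scene"); crop(q,230,120,480,320,3,"pics/q7.png")
E
```

```text
clock: 8.75
eef_pos: [0.459, -0.0131, 0.0374]
tool_rot: [0.012, 1.0, 0.0, -0.001]
ft_force: [0.2, -0.7, -2.3]
grip_width: 0.0192
clock: 9.0
eef_pos: [0.4591, -0.0143, 0.0373]
tool_rot: [0.011, 1.0, -0.0, -0.0]
ft_force: [-0.0, -0.1, -2.1]
grip_width: 0.0192
178.7123831504223
```

View pics/w7.png

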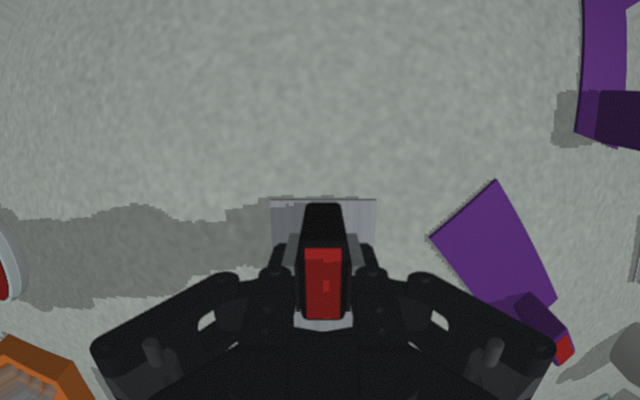

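View pics/s7.png

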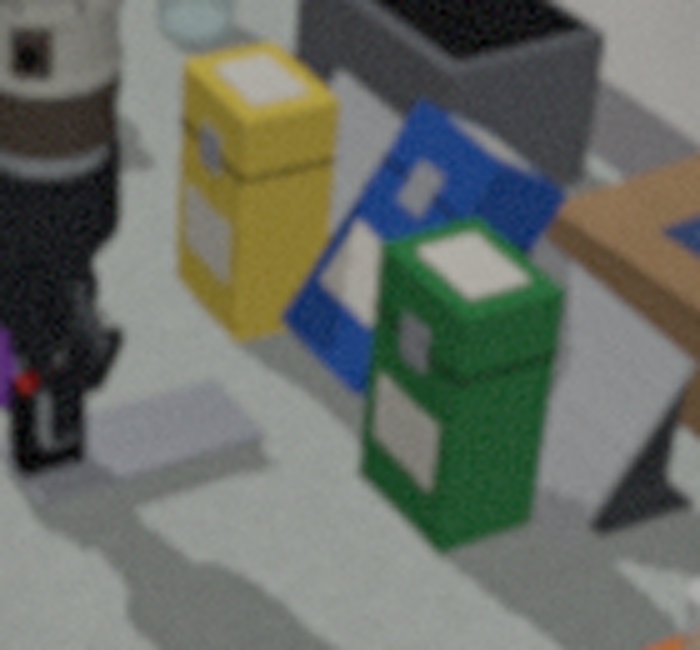

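View pics/q7.png

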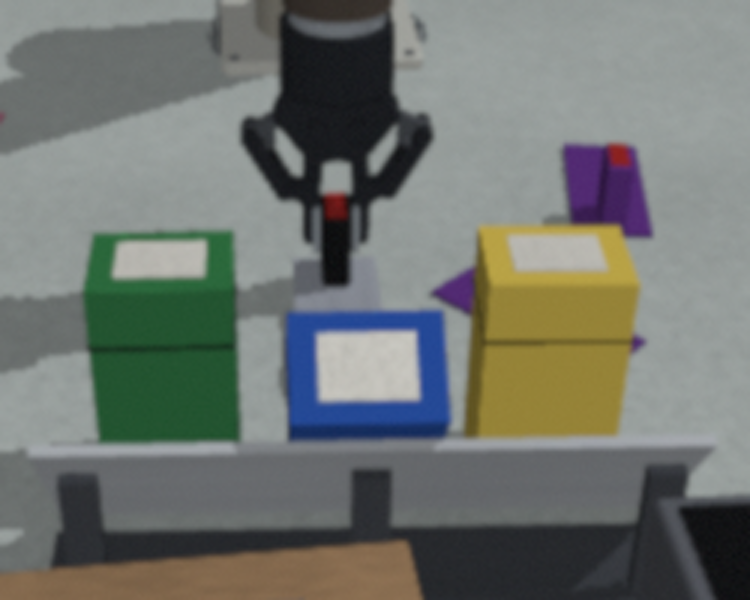

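The blade is square to the box and in line with it, and nothing else moved. I'll lower to about 2 mm above the bench and start sliding in.

```bash
python3 -m crank '{"dr":[[0,0,0],[0,0,0],[0,0,0],[0,0,0],[0,0,0],[0,0,0],[0,0,0]],"travel":[[0,0,0.005],[0,0,0.0095],[-0.012,0,0.0095],[-0.024,0.001,0.0095],[-0.036,0.001,0.0095],[-0.048,0.001,0.0095],[-0.055,0.002,0.0095]],"hand":[0,0,0,0,0,0,0]}'
python3 - <<'E'
from h import *
s=grab("side"); crop(s,300,110,440,240,5,"pics/s8.png");  q=grab("scene"); crop(q,230,120,480,320,3,"pics/q8.png")
E
```

```text
clock: 10.07
eef_pos: [0.5158, -0.0133, 0.0278]
tool_rot: [0.011, 1.0, 0.0, 0.0]
ft_force: [0.0, 0.6, -2.4]
grip_width: 0.0197
```

View pics/s8.png

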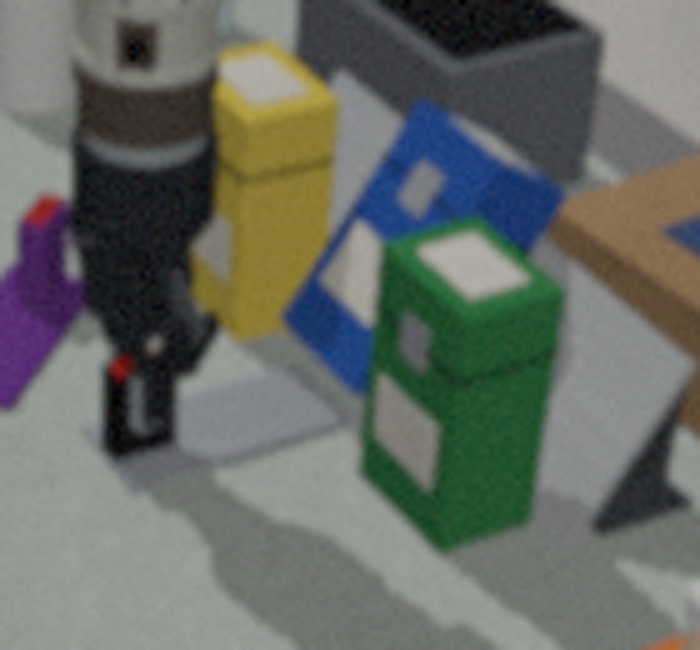

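View pics/q8.png

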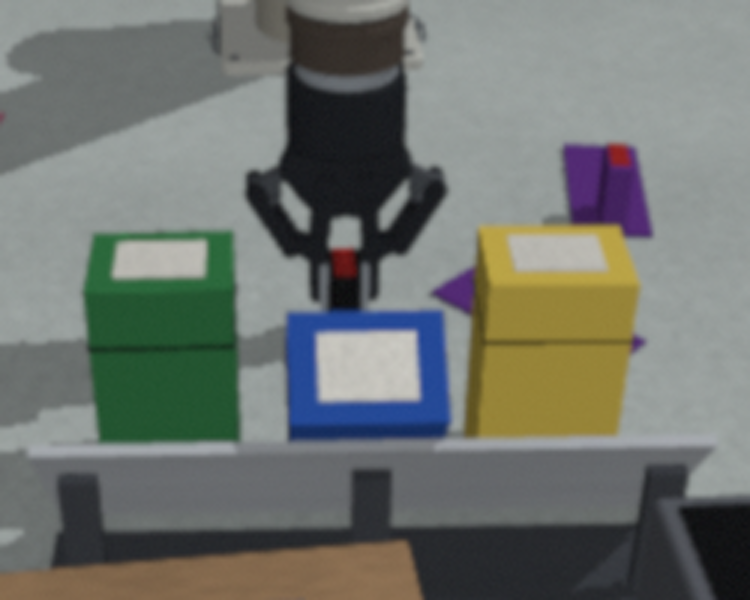

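The blade is going in under the raised edge, centred and with no contact force. I'll finish the slide and set it down.

```bash
python3 -m crank '{"dr":[[0,0,0],[0,0,0],[0,0,0],[0,0,0],[0,0,0],[0,0,0]],"travel":[[-0.008,0,0],[-0.016,0,0],[-0.023,0,0],[-0.027,0,0.001],[-0.028,0,0.002],[-0.028,0,0.003]],"hand":[0,0,0,0,0,0]}'
python3 - <<'E'
from h import *
s=grab("side"); crop(s,300,110,440,240,5,"pics/s9.png"); grab("wrist","pics/w9.png")
E
```

```text
clock: 10.92
eef_pos: [0.5429, -0.0139, 0.0265]
tool_rot: [0.011, 1.0, -0.0, 0.0]
ft_force: [-5.3, 0.4, 14.3]
grip_width: 0.0197
```

View pics/s9.png

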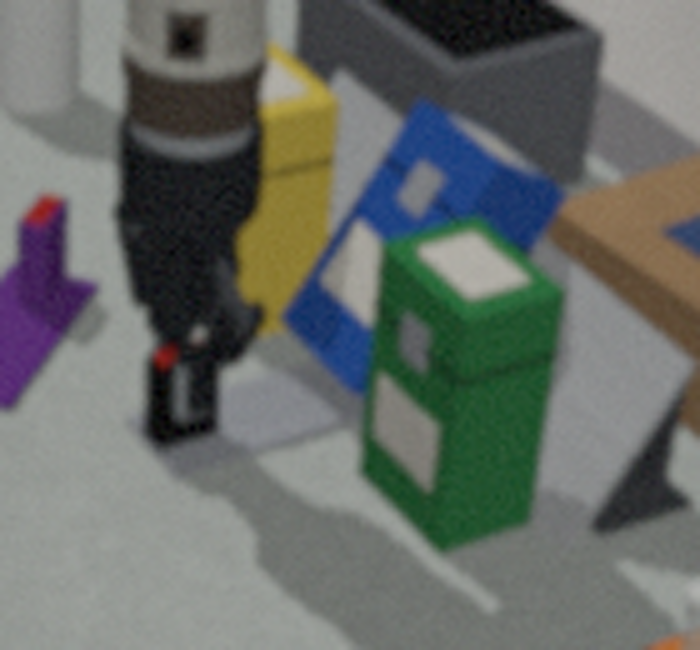

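View pics/w9.png

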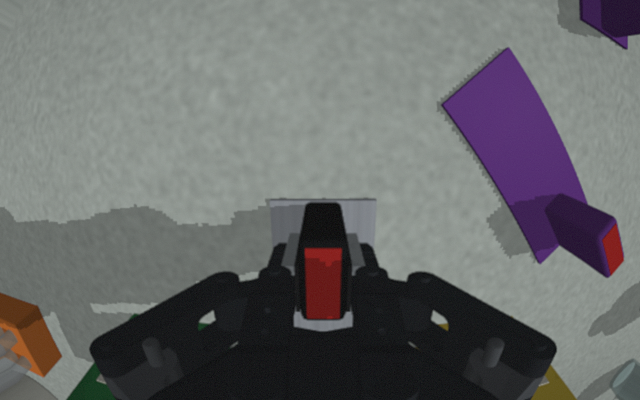

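It's down on the bench (14 N), tip at about x = 0.663. I'll ease the pressure, open and go straight up.

```bash
python3 -m crank '{"dr":[[0,0,0],[0,0,0],[0,0,0],[0,0,0],[0,0,0],[0,0,0],[0,0,0],[0,0,0],[0,0,0],[0,0,0]],"travel":[[0,0,-0.001],[0,0,-0.0015],[0,0,-0.0015],[0,0,-0.0015],[0,0,-0.0015],[0,0,-0.0015],[0,0,-0.02],[0,0,-0.05],[0,0,-0.09],[0.04,0,-0.13]],"hand":[0,0.05,0.05,0.05,0.05,0.05,0.05,0.05,0.05,0.05]}'; python3 -m crank '{"dr":[[0,0,0],[0,0,0],[0,0,0],[0,0,0]],"travel":[[0.04,0,-0.03],[0.08,0,-0.06],[0.1,0,-0.06],[0.1,0,-0.06]],"hand":[0.05,0.05,0.05,0.05]}'
python3 - <<'E'
from h import *
c=grab("wrist","pics/w10.png"); np.save("w10.npy",np.array([c],dtype=object)); s=grab("side"); crop(s,300,110,440,240,5,"pics/s10.png");q=grab("scene"); crop(q,230,120,480,320,3,"pics/q10.png")
E
```

```text
clock: 12.28
eef_pos: [0.5044, -0.013, 0.1559]
tool_rot: [0.011, 1.0, -0.0, 0.001]
ft_force: [0.1, 0.2, -0.2]
grip_width: 0.0501
clock: 12.78
eef_pos: [0.4018, -0.0107, 0.2155]
tool_rot: [0.011, 1.0, 0.0, 0.001]
ft_force: [0.4, -0.9, -0.1]
grip_width: 0.0499
```

View pics/w10.png

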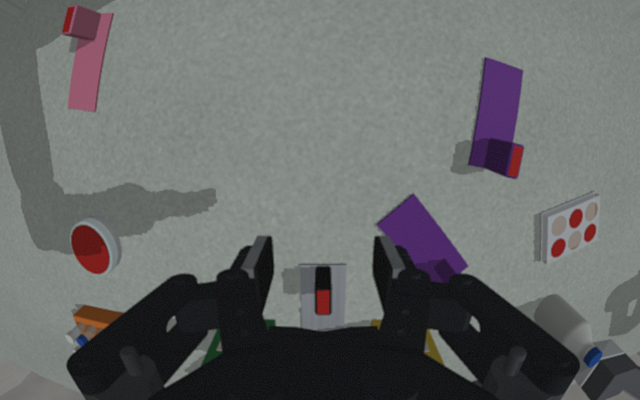

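View pics/s10.png

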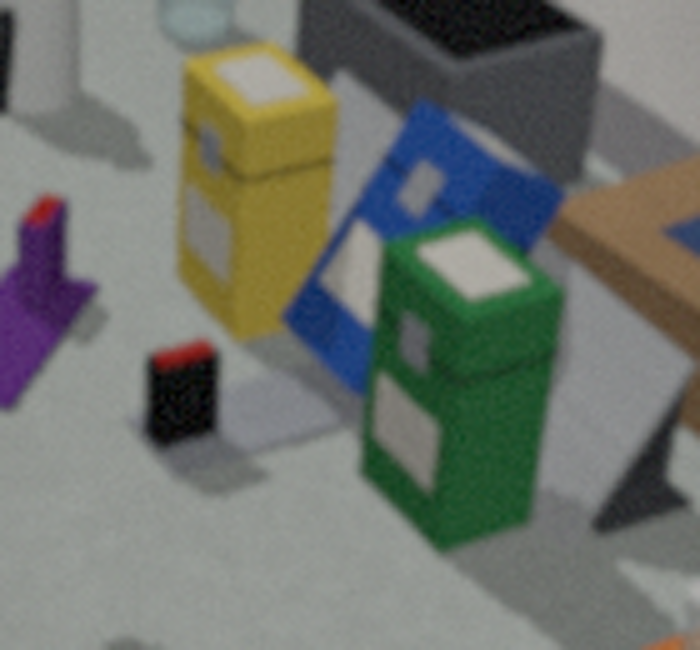

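View pics/q10.png

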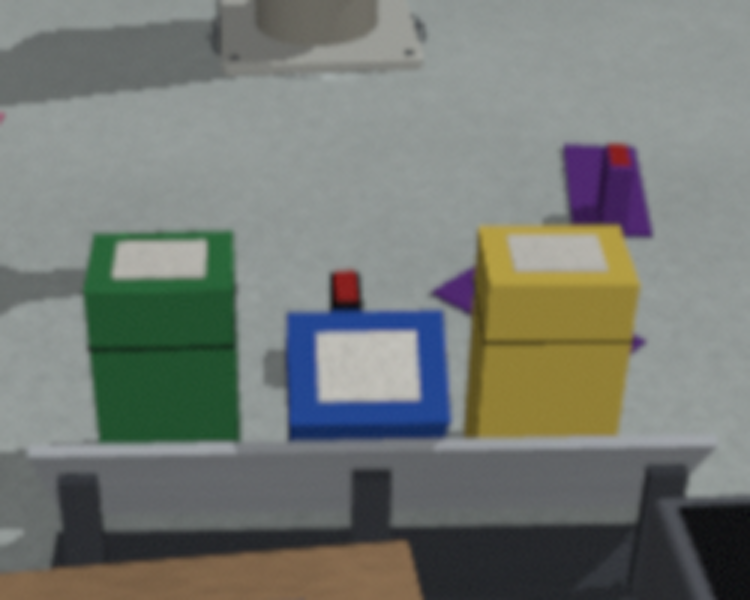

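Run:
```python
from h import *
c=np.load("w10.npy",allow_pickle=True)[0]; crop(c,280,250,370,340,7,"pics/w10c.png")
```

```text
(no output)
```

View pics/w10c.png

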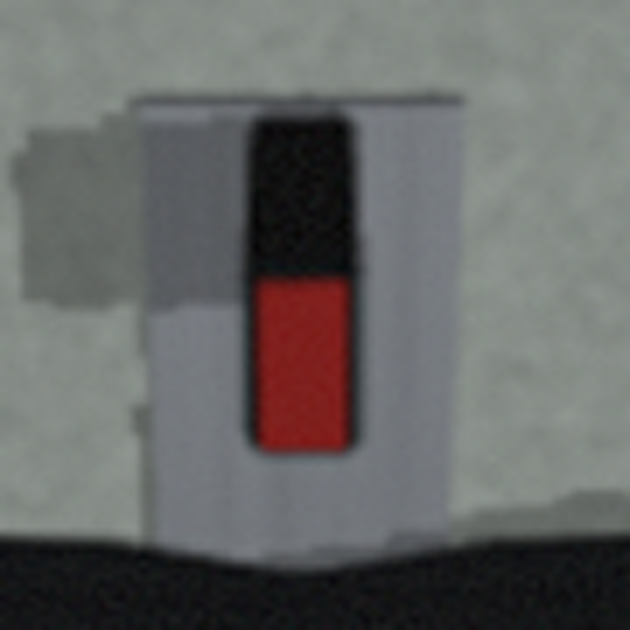

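Run:
```python
from h import *
np.set_printoptions(precision=4,suppress=True)
c=np.load("w10.npy",allow_pickle=True)[0]
def f(pts,ox,oy,z,s): return np.array([toz(c,ox+(x+.5)/s-.5,oy+(y+.5)/s-.5,z) for x,y in pts])
L=f([(138,100),(462,100),(150,530),(450,530)],280,250,.004,7); print(L)
h=L[:2].mean(0);m=L[2:].mean(0);d=m-h;d/=np.linalg.norm(d);print("yaw",np.degrees(np.arctan2(d[1],d[0])),"tip",h+.14*d)
H=f([(258,278),(350,278),(352,452),(260,452)],280,250,.06,7);print("handle",H.mean(0))
```

```text
[[ 0.5206 -0.0432  0.004 ]
 [ 0.5219  0.0162  0.004 ]
 [ 0.6226 -0.0466  0.004 ]
 [ 0.624   0.0149  0.004 ]]
yaw -1.3213818778982074 tip [ 0.6612 -0.0167  0.004 ]
handle [ 0.5421 -0.0131  0.06  ]
```

The tip is at x ≈ 0.661–0.663. That is about 16 mm past the middle of the underside along the box, on its centre line to within 1–2 mm and about 0.5° from square. The box is still leaning and the neighbours are unmoved, so I'm handing in.

Run:
```python
from h import *
print(job.job_done()); s=grab("side"); crop(s,300,110,440,240,5,"pics/s11.png"); print(bot.get_obs()["clock"])
```

```text
the job is handed in; nothing more can be done
None
the job is handed in; nothing more can be done
```

I tipped the blue box back onto the rest with the shut fingers and slid the grey lifter in under its raised front. I then let go, backed off and handed the job in at about 13 s of the 48 s allowed. The hand-in gives no verdict, and no picture could be taken afterwards.

My last checks, from pictures taken just before handing in:

- **Blue box:** it leans flat on the rest. I measured its front lower edge, assuming the stated 32 mm height, as 79.6 mm long (80 expected), with the box turned about -1.3 to -1.9°.
- **Lifter:** it looks flat on the bench, turned about -1.3°, which is square to the box to within about 1°. Its tip is at x ≈ 0.661–0.663, about 14–16 mm past the middle of the underside and within about 2 mm of the centre line. The tip was hidden under the box, so I worked its position out from the visible rear end, the handle and the arm's pose.
- **Green and yellow boxes:** they look the same in the pictures before and after.
- **Forces:** the highest reading was about 14 N, as the lifter was set down. The gripper ended clear of everything.

No check failed. The one disagreement was the leaning box's top front edge, about 4 mm further back than my estimate of the rear edge predicts. Projecting the first measurements into the side camera also differed by 1–2 pixels, about 3 mm. Both are small next to the tolerances.

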